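Switch off the tile dryer, free its lid and hold it open

ROBOT

A 6-joint arm with a two-finger parallel gripper is mounted at the origin on the work surface. World frame = base frame: x ahead of the robot, y to its left, z up, the work surface at z = 0. Lengths are in m, angles in rad, forces in N, time in s.
With the tool pointing down it reaches from about 0.375 to 0.925 m from the base axis. Payload 5.7 kg.
Tool frame: the origin (TCP) lies midway between the tips of the shut fingers; the grasp point (between the pads) lies 19 mm behind it; z points along the fingers, y is the direction in which the jaws open and shut (so a half turn about z gives the same grasp; the last joint's range is limited). The gripper opens to 88 mm and grips with 3 to 60 N. Pads are 20 mm wide; open, the fingers measure 115 mm over their backs; the gripper's body (75 mm by 178 mm) begins 61 mm behind the grasp point.
Start: joints at [-1.251, 0.359, 1.51, -0, 1.272, -0.115], TCP at [0.253, -0.544, 0.223] pointing down, gripper open.
Joint ranges: [-2.97, 2.97], [-1.01, 2.36], [0.21, 2.38], [-0.96, 4.11], [0.2, 2.71], [-2.98, 2.98]. Speed limits (rad/s): [2.39, 2.39, 3.14, 3.14, 3.14, 3.14].

INTERFACE

Orientations are given as a 3x3 rotation matrix whose columns are the frame's x, y, z axes.
In Python, from rig import ctrl gives the robot as it stands.
- The arm moves only by the shell command python3 -m pendant 'ROWS'. ROWS is JSON, a list of rows, each an object with "twist": the turn, a rotation vector about the tool's x, y, z in rad, a list of three; "dp": the shift along the tool's x, y, z in mm, a list of three; "claw": the opening in per cent of the stroke, from 0 (shut) to 100 (fully open). In form: [{"twist": [wx, wy, wz], "dp": [dx, dy, dz], "claw": claw}, ...]. A call has 1 to 12 rows; each row shifts and turns the pose as measured when the row begins, along the tool's axes as they then stand; what a row does not reach is not made up. A row lasts 1/8 s, in which the tool goes at most 62.5 mm and 10.7 degrees, less where a joint would pass 70% of its speed; a pose out of reach is approached as far as the arm can. A call is refused whole if a number of a shift passes 62.5 or a number of a turn 0.188, either way. A call with a gripper value outside its range is refused whole. The fingers move at their own pace and stop on an object; the grip force is fixed at half the most. Time passes only in rows, so rows that do not move let the fingers close. It gives the time, the measured TCP pose, the force and the opening at its end, in the units of the state.
- ctrl.get_state(): the state, without advancing time (a new reading comes with each control period).
- ctrl.snapshot(name): name is "scene" or "side" or "wrist"; returns a dict with "image" (384x512x3 uint8, blue, green, red), "intrinsics" (3x3 intrinsics, pixels), "distortion" ([k1, k2, p1, p2, k3] as OpenCV has them; the pictures are not rectified), "rvec" (rotation vector, rad) and "tvec" (3), from world to camera coordinates, as OpenCV has them; the wrist camera has in their place "tool_from_camera" (4x4, takes a point from camera to tool coordinates, whose origin is the TCP and whose axes are the flange's). Camera axes: x right, y down, z forward; pixel columns grow to the right and rows downward; lengths in m; the calibration is good to about 2 mm. A picture is of the moment at which its call begins: read the wrist's pose just before it. There is no depth.
- ctrl.close_job(): hands the job in, once; it reports no verdict.
Trained networks look in the newest picture that a camera, given by its name, has taken for a name from the list of things; names that differ only in an ending like _2 or _b are one class to them, and where a whole thing is asked for, a point or a joint stands for the part that bears it (a point fixed in the world has none). Each returns a list of dicts, best first, with "p" (0 to 1); they miss things now and then, are a little off and sometimes report something else, mostly with a low value. They report only what shows in the picture. A call takes as long as a camera call.
- ctrl.recognise(camera, name): "pixel" ([column, row] in pixels, amid what is visible of it).
The state is a dict: "time": time; "joints": joint angles; "joint_vel": joint speeds; "tau": joint torques, N m; "tcp_pos": TCP position; "tcp_rot": TCP orientation; "force": force on the tool from outside, world axes, zero at the start; "wrist_torque": the same for the moment, N m; "opening": opening from 0.0 (shut) to 1.0 (fully open).
Only numpy, scipy, OpenCV 4.12 (cv2) and the standard library are available. Lean on these libraries where they do the work, as an engineer would, in place of code of your own. Each camera call takes 0.05 s, during which the arm holds its last target. There are 200 camera calls.

TASK

Turn the tile dryer's heat knob fully anticlockwise to its stop (off), and then, before touching the catch, tug the lid up by its handle to feel whether the catch holds it; if it does, let the lid down and slide the catch's thumb slide fully to the left (seen from the robot). Then lift the lid to about 35 degrees and finish holding it open there by hand, since it falls shut if let go; leave the stamps, tiles and tools lying about where they are.

Things in the scene. Friction and masses are not known exactly. Their poses are not given: they have to be found in the camera images.
- heat_knob (a joint): heat knob on the heat-control box: 0 rad = off, hard against the anticlockwise end stop; grows as the knob is turned clockwise seen from above (up to 2.4). Stays where it is left; friction 0.05 N m.
- heat_knob_grip (a point): point on the knob's vertical axis at gripping height, 107 mm above the table; its x axis lies along the knob's bar grip (bar 42 mm long, 14 mm thick, 32 mm high; this point 7 mm below its top) and turns with it. The knob stands on top of the control box (120 x 110 mm, top 70 mm above the table), which may be on the left or on the right.
- lid (a joint): angle of the dryer's lid: 0 rad = shut, grows as its front rises (up to 1.5). The lid (230 x 260 mm, 0.6 kg) is hinged on its far edge and falls shut by itself if let go. If caught, it lifts only about 0.034 rad (6 mm at the handle) and then stops firmly; if not caught, it keeps rising under about 3 to 5 N at the handle.
- lid_handle (a point): middle of the lid's handle: a black round bar of 12 mm diameter, 110 mm long, along the lid's y axis (parallel to the hinge), 35 mm clear above the lid's top measured to the bar's axis; 168 mm above the table when shut. x axis: from handle towards the hinge; z axis: out of the lid's top (upwards when shut). The pads can turn about the round bar, so the gripper can stay upright as the lid swings.
- lid_hinge (a point): middle of the lid's hinge line (the y axis here), 121 mm above the table; from it the handle's middle lies 180 mm towards the front and 47 mm above the line when shut.
- catch (a joint): travel of the catch's thumb slide: 0 m = as found (within 2 mm), 0.028 = fully slid to its end stop. It slides along the dryer's +y (leftwards seen from the robot, parallel to the hinge), takes about 1.5 to 3 N, and stays where it is left. It works a concealed tongue through slack, so its position does not show whether the lid is caught; sliding it to that stop always frees the lid.
- catch_grip (a point): gripping point in the thumb slide's fin: a dark steel fin 26 mm long (x), 14 mm thick (y, the sliding direction), on the ledge in front of the lid, near its right end. The point is on its mid-plane, 12 mm below its top, and 26 mm above the ledge (ledge top 120 mm above the table). It moves with the slide; y axis = sliding direction.
- stamp_square: square carved clay stamp, 85 x 85 x 40 mm; loose bystander, to be left alone; origin at the underside
- stamp_small: small clay stamp, 70 x 55 x 32 mm; loose bystander, to be left alone; origin at the underside
- stamp_round: dark round stamp, 90 mm across, 26 mm high; loose bystander, to be left alone; origin at the underside
- tile_relief: large relief tile, 130 x 130 x 22 mm; loose bystander, to be left alone; origin at the underside
- scraper: spatula-like scraper, 280 mm long, flat on the table; loose bystander, to be left alone; origin at the underside
- mallet: wooden mallet: head 64 x 110 x 64 mm, handle 200 mm; loose bystander, to be left alone; origin at the underside of the face where head and handle meet
- slab_board: thin wooden board, 140 x 100 x 12 mm; loose bystander, to be left alone; origin at the underside

How it is judged:
On the way, in this order (a step that is already met when the one before it is completed fails the run):
1. the heat knob is turned off, to its anticlockwise stop, the lid still shut (value of joint heat_knob below 0.1 rad and value of joint lid below 0.008 rad), for 0.2 s.
2. the lid is tugged up (over 0.012 rad, 2 mm at the handle) with the robot's fingers on it and the catch not yet moved (under 6 mm) (value of joint heat_knob below 0.1 rad and value of joint lid above 0.012 rad and contact force between the fingers and lid above 0.5 N and value of joint catch below 0.006 m), for 0.1 s.
3. the lid is lifted open (value of joint lid above 0.4 rad), for 0.2 s.
At the end, for the whole second after the job is handed in: the heat knob is within 0.1 rad of off, and the lid is held still (under 0.1 rad/s) between 0.44 and 0.80 rad (25 to 46 degrees) open by the robot's fingers (contact over 1 N) (value of joint heat_knob below 0.1 rad and value of joint lid between 0.44 and 0.8 rad and velocity of joint lid between -0.1 and 0.1 rad/s and contact force between the fingers and lid above 1 N); the arm keeps its last pose, push and grip.
It fails at once if a stamp, tile or tool lying about is moved more than 30 mm (distance of any of stamp_square, stamp_small, stamp_round, tile_relief, scraper, mallet, slab_board from where it was at the start of the episode above 0.03 m).
It also fails if it takes over 72 s, if anything falls off the work surface, if the arm or the gripper's body presses on something with over 40 N, if the wrist force passes 120 N, or if a joint passes its speed limit or range.

## Working session

There is one attempt and no reset: what is moved stays moved. The work goes in short steps, Python scripts to look and compute and a shell command to move; the robot and the scene stay as the last step left them, time stands still between calls to the robot, and variables do not carry over. Pictures are saved under pics/ and viewed, about 8 in all and at most 12, crops included, and the job is handed in when it is done.

```bash
ls; mkdir -p pics
python3 - <<'E'
from rig import ctrl
import cv2,numpy as np
s=ctrl.get_state();print(s['time'],s['tcp_pos'],np.round(s['tcp_rot'],3).tolist(),s['opening'])
ims=[]
for c in ['scene','side']:
    d=ctrl.snapshot(c);ims.append(d['image'])
    print(c,d['intrinsics'],d['distortion'],d['rvec'],d['tvec'])
    for n in ['heat_knob_grip','heat_knob','lid_handle','catch_grip','lid','stamp_square','stamp_small','stamp_round','tile_relief','scraper','mallet','slab_board']:
        print(n,[(np.round(r['pixel']).tolist(),round(r['p'],2)) for r in ctrl.recognise(c,n)][:2])
cv2.imwrite('pics/a.png',ims[0]);cv2.imwrite('pics/b.png',ims[1])
E
```

```text
pics
0.0 [ 0.2525171  -0.54350088  0.22180764] [[0.907, 0.421, -0.001], [0.421, -0.907, 0.002], [0.0, -0.002, -1.0]] 1.0017732951038467
scene [[371.00841064   0.         250.68163267]
 [  0.         371.00841064 195.31685948]
 [  0.           0.           1.        ]] [0.02504976 0.         0.         0.         0.        ] [ 1.35995714  2.44869609 -0.7067136 ] [ 0.26595675 -0.31524153  1.67804042]
heat_knob_grip []
heat_knob [([327.0, 236.0], 0.69)]
lid_handle [([230.0, 213.0], 0.61)]
catch_grip [([234.0, 171.0], 0.58)]
lid [([235.0, 215.0], 0.6), ([142.0, 194.0], 0.22)]
stamp_square [([333.0, 203.0], 0.56)]
stamp_small [([274.0, 283.0], 0.88)]
stamp_round [([215.0, 146.0], 0.76)]
tile_relief [([326.0, 238.0], 0.15)]
scraper [([164.0, 152.0], 0.73)]
mallet [([387.0, 264.0], 0.7)]
slab_board [([346.0, 305.0], 0.59)]
side [[418.77302918   0.         254.00210649]
 [  0.         418.77302918 185.87289007]
 [  0.           0.           1.        ]] [-0.14305089  0.          0.          0.          0.        ] [ 2.18144715 -0.06169749  0.05277657] [-0.54201114  0.12022972  1.70572423]
heat_knob_grip [([272.0, 152.0], 0.6)]
heat_knob [([240.0, 153.0], 0.62)]
lid_handle [([271.0, 190.0], 0.64)]
catch_grip [([238.0, 201.0], 0.38)]
lid [([270.0, 188.0], 0.82)]
stamp_square [([206.0, 172.0], 0.83), ([272.0, 187.0], 0.39)]
stamp_small []
stamp_round []
tile_relief [([305.0, 283.0], 0.78)]
scraper [([238.0, 303.0], 0.86)]
mallet [([228.0, 143.0], 0.92)]
slab_board [([269.0, 153.0], 0.51)]
```

Run:
```python
import cv2,numpy as np
a=cv2.imread('pics/a.png')[100:340,110:430];b=cv2.imread('pics/b.png')[100:340,130:450]
cv2.imwrite('pics/ab.png',np.vstack([cv2.resize(a,None,fx=2.5,fy=2.5)])); cv2.imwrite('pics/b2.png',cv2.resize(b,None,fx=2.5,fy=2.5))
```

```text
(no output)
```

View pics/ab.png

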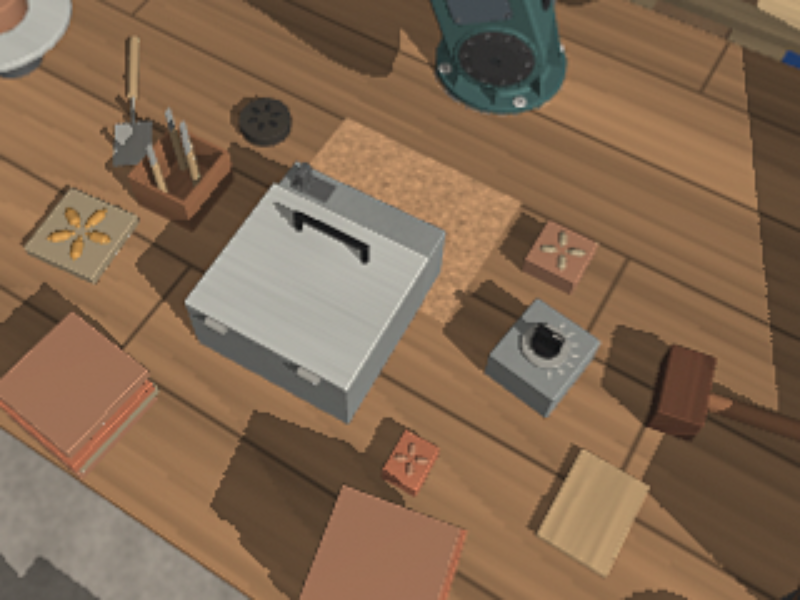

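View pics/b2.png

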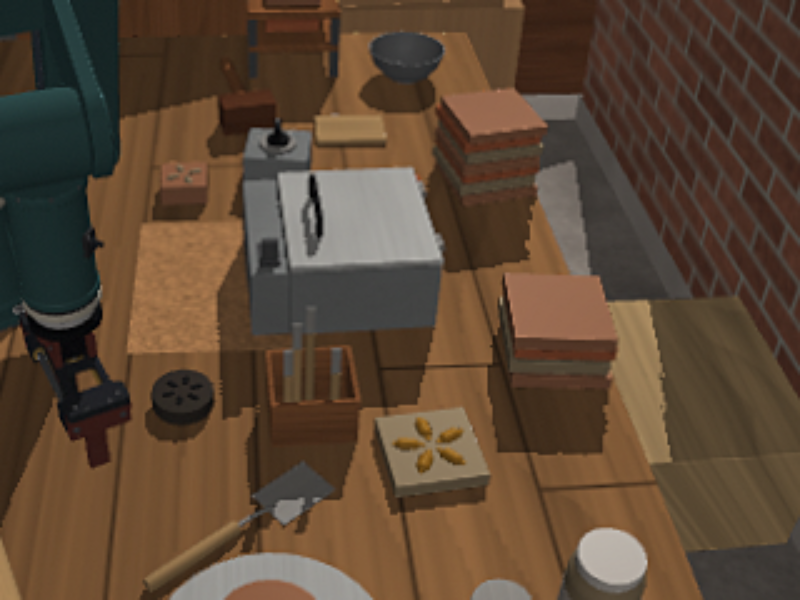

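The scene view shows the dryer in the middle, the control box to its left (knob at about (329,236)), the handle at about (242,194) and the catch fin at about (231,169). In the side view the knob is at (241,152), the handle at (256,182) and the fin at (238,199). The network's lid pixels are lid centres, so I'll use my own for the handle.

```bash
cat > h.py <<'E'
from rig import ctrl
import cv2,numpy as np
def ray(d,px):
    p=cv2.undistortPoints(np.array([[px]],float),d['intrinsics'],d['distortion'])[0,0]
    v=np.array([p[0],p[1],1.])
    if 'rvec' in d:
        R=cv2.Rodrigues(np.array(d['rvec'],float))[0];t=np.array(d['tvec']).ravel()
        return -R.T@t,R.T@v
    T=np.array(d['tool_from_camera']);s=d['s'];R=np.array(s['tcp_rot'])
    return np.array(s['tcp_pos'])+R@T[:3,3],R@T[:3,:3]@v
def at(d,px,z):
    o,v=ray(d,px);return np.round(o+v*(z-o[2])/v[2],4)
def wrist(fn=None):
    s=ctrl.get_state();d=ctrl.snapshot('wrist');d['s']=s
    if fn: cv2.imwrite('pics/'+fn,d['image'])
    return d
def need(pos,yaw=None,R=None):
    """shift in tool axes (mm) for TCP, and rotvec in tool axes, to a downward pose with jaw(y) axis at yaw"""
    s=ctrl.get_state();Rt=np.array(s['tcp_rot']);
    print('dp',np.round(Rt.T@(np.array(pos)-s['tcp_pos'])*1000,1))
    if yaw is not None:
        best=None
        for y in (yaw,yaw+np.pi):
            yv=np.array([np.cos(y),np.sin(y),0]);zv=np.array([0,0,-1.]);G=np.c_[np.cross(yv,zv),yv,zv]
            r=cv2.Rodrigues(Rt.T@G)[0].ravel(); print(' twist',np.round(r,3))
E
python3 - <<'E'
from h import *
sc=ctrl.snapshot('scene');si=ctrl.snapshot('side')
f=lambda u,v:(110+u/2.5,100+v/2.5); g=lambda u,v:(130+u/2.5,100+v/2.5)
for n,a,b,z in [('knobtop',f(547,330),g(278,123),.114),('fintop',f(300,168),g(268,241),.158),('hend1',f(297,217),g(320,235),.174),('hend2',f(366,247),g(313,180),.174)]:
    print(n,at(sc,a,z),at(si,b,z))
for u,v in [(278,185),(421,250),(188,303),(348,389)]: print('lidcorner',at(sc,f(u,v),.133))
for u,v in [(540,298),(600,345),(548,388),(488,365)]: print('box',at(sc,f(u,v),.07))
for n,u,v,z in [('sq',560,245,.04),('small',411,455,.03),('mallet',685,385,.06),('board',590,510,.012),('round',265,120,.026),('caddytips',168,112,.2),('st2',400,500,.15)]: print(n,at(sc,f(u,v),z))
E
```

```text
knobtop [0.4969 0.3158 0.114 ] [0.5029 0.3208 0.114 ]
fintop [ 0.4717 -0.105   0.158 ] [ 0.4714 -0.1046  0.158 ]
hend1 [ 0.5536 -0.054   0.174 ] [ 0.548  -0.1147  0.174 ]
hend2 [0.5447 0.0544 0.174 ] [0.5476 0.0339 0.174 ]
lidcorner [ 0.5005 -0.1271  0.133 ]
lidcorner [0.4868 0.1105 0.133 ]
lidcorner [ 0.7291 -0.1203  0.133 ]
lidcorner [0.72   0.1349 0.133 ]
box [0.4324 0.2814 0.07  ]
box [0.4557 0.3857 0.07  ]
box [0.5526 0.3522 0.07  ]
box [0.5655 0.2666 0.07  ]
sq [0.3162 0.2637 0.04  ]
small [0.7209 0.235  0.03  ]
mallet [0.4446 0.5092 0.06  ]
board [0.6539 0.4729 0.012 ]
round [ 0.3433 -0.2728  0.026 ]
caddytips [ 0.5131 -0.3089  0.2   ]
st2 [0.8131 0.2679 0.15  ]
```

```bash
python3 -m pendant '[{"twist":[0,0,0],"dp":[0,0,-60],"claw":100},{"twist":[0,0,0],"dp":[0,0,-60],"claw":100},{"twist":[0,0,0],"dp":[45,-39,0],"claw":100},{"twist":[0,0,0],"dp":[45,-39,0],"claw":100},{"twist":[0,0,0],"dp":[45,-39,0],"claw":100},{"twist":[0,0,0],"dp":[45,-39,0],"claw":100},{"twist":[0,0,0],"dp":[45,-39,0],"claw":100},{"twist":[0,0,0],"dp":[45,-39,0],"claw":100},{"twist":[0,0,0],"dp":[45,-39,0],"claw":100},{"twist":[0,0,0],"dp":[45,-39,0],"claw":100}]'; python3 -c "
from h import *
need([.50,.30,.30])"
```

```text
time: 2.65
tcp_pos: [0.4535, -0.1021, 0.3476]
tcp_rot: [[0.911, 0.413, 0.006], [0.413, -0.911, -0.003], [0.004, 0.006, -1.0]]
force: [1.4, 0.0, 0.7]
opening: 1.005
dp [ 208.3 -347.2   46.5]
```

```bash
python3 -m pendant '[{"twist":[0,0,0],"dp":[30,-50,0],"claw":100},{"twist":[0,0,0],"dp":[30,-50,0],"claw":100},{"twist":[0,0,0],"dp":[30,-50,0],"claw":100},{"twist":[0,0,0],"dp":[30,-50,0],"claw":100},{"twist":[0,0,0],"dp":[30,-50,10],"claw":100},{"twist":[0,0,0],"dp":[30,-50,20],"claw":100},{"twist":[0,0,0],"dp":[28,-47,20],"claw":100},{"twist":[0,0,0],"dp":[0,0,0],"claw":100}]'; python3 -c "
from h import *
d=wrist('w1.png');print(d['s']['joints'],np.round(d['tool_from_camera'],3).tolist())
print(ctrl.recognise('wrist','heat_knob'),ctrl.recognise('wrist','heat_knob_grip'))"
```

```text
time: 3.65
tcp_pos: [0.5015, 0.3164, 0.2969]
tcp_rot: [[0.908, 0.418, 0.013], [0.418, -0.908, -0.003], [0.011, 0.008, -1.0]]
force: [-0.8, -0.5, 0.4]
opening: 1.0
[ 0.45154908  0.2865461   1.4311667  -0.00822758  1.41316572  1.59222934] [[-0.0, -0.966, -0.257, 0.07], [1.0, -0.0, -0.0, -0.0], [0.0, -0.257, 0.966, -0.162], [0.0, 0.0, 0.0, 1.0]]
[{'pixel': [247.3, 169.7], 'p': 0.68}] [{'pixel': [251.8, 168.9], 'p': 0.73}]
```

View pics/w1.png

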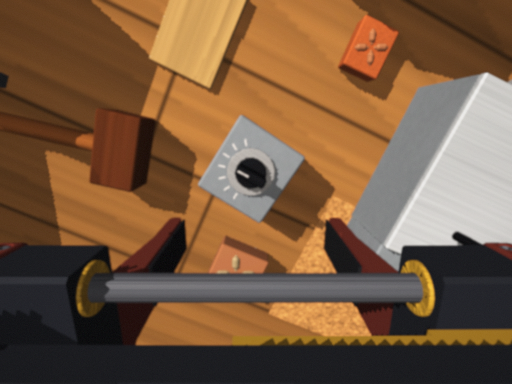

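```bash
python3 -c "
import cv2
a=cv2.imread('pics/w1.png')[105:230,190:315];cv2.imwrite('pics/w1c.png',cv2.resize(a,None,fx=4.8,fy=4.8,interpolation=cv2.INTER_CUBIC))"
```

```text
(no output)
```

View pics/w1c.png

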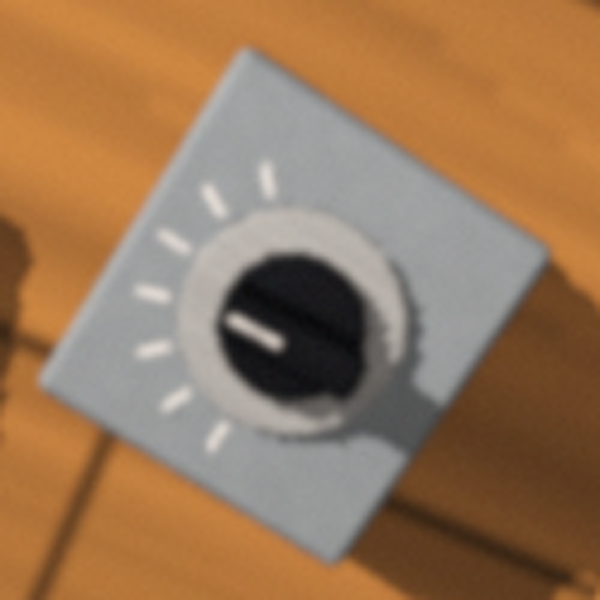

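The knob's white pointer runs along its bar from (228,318) to (283,345) in the crop, towards about the 4th tick. "Off" is therefore about 1.3 rad anticlockwise.

Run:
```python
from h import *
d=wrist()
f=lambda u,v:(190+u/4.8,105+v/4.8)
a=at(d,f(228,318),.114);b=at(d,f(283,345),.114);print('ptr',a,b)
print('skirt',at(d,f(293,328),.085),at(d,f(297,323),.073),'cent',at(d,f(287,347),.114))
w=b-a;yaw=np.arctan2(w[1],w[0]);print('bar yaw',yaw)
t0=at(d,f(217,437),.07)-at(d,f(297,323),.073);print('tick0 yaw',np.arctan2(t0[1],t0[0]),'pointer',np.arctan2(-w[1],-w[0]))
c=at(d,f(293,328),.085);need([c[0],c[1],.16],yaw+np.pi/2)
```

```text
ptr [0.5023 0.3354 0.114 ] [0.5016 0.3191 0.114 ]
skirt [0.5022 0.3165 0.085 ] [0.5021 0.3153 0.073 ] cent [0.5016 0.3179 0.114 ]
bar yaw -1.6137147408735963
tick0 yaw 2.968120294027116 pointer 1.5278779127161968
dp [ -0.8  -5.4 139.7]
 twist [ 0.016 -0.008 -1.101]
 twist [-0.009 -0.018  2.04 ]
```

```bash
python3 -m pendant '[{"twist":[0.016,-0.008,0],"dp":[-1,-1,20],"claw":100},{"twist":[0,0,-0.184],"dp":[0,0,20],"claw":100},{"twist":[0,0,-0.184],"dp":[0,0,20],"claw":100},{"twist":[0,0,-0.184],"dp":[0,0,20],"claw":100},{"twist":[0,0,-0.184],"dp":[0,0,20],"claw":100},{"twist":[0,0,-0.184],"dp":[0,0,20],"claw":100},{"twist":[0,0,-0.184],"dp":[0,0,10],"claw":100},{"twist":[0,0,0],"dp":[0,0,0],"claw":100}]'; python3 -c "
from h import *
need([.502,.317,.090],-1.614+np.pi/2)"
```

```text
time: 4.85
tcp_pos: [0.5019, 0.3019, 0.1623]
tcp_rot: [[0.025, 1.0, -0.001], [1.0, -0.025, 0.01], [0.01, -0.001, -1.0]]
force: [-0.3, 1.7, 0.1]
opening: 1.0
dp [14.3 -0.1 72.5]
 twist [-0.001 -0.01   0.019]
 twist [ 1.600e-02 -2.000e-03 -3.123e+00]
```

```bash
python3 -m pendant '[{"twist":[0,-0.01,0.019],"dp":[14.5,0,0],"claw":100},{"twist":[0,0,0],"dp":[0,0,35],"claw":100},{"twist":[0,0,0],"dp":[0,0,37],"claw":100},{"twist":[0,0,0],"dp":[0,0,0],"claw":100}]'; python3 -c "
from h import *
need([.502,.317,.090],-1.614+np.pi/2)
d=wrist('w2.png')"
```

```text
time: 5.35
tcp_pos: [0.5044, 0.3143, 0.091]
tcp_rot: [[0.067, 0.998, 0.002], [0.998, -0.067, 0.003], [0.003, 0.002, -1.0]]
force: [-0.4, -1.0, 0.1]
opening: 1.003
dp [ 2.6 -2.6  1. ]
 twist [ 0.002 -0.003 -0.024]
 twist [-4.000e-03 -3.000e-03  3.118e+00]
```

View pics/w2.png

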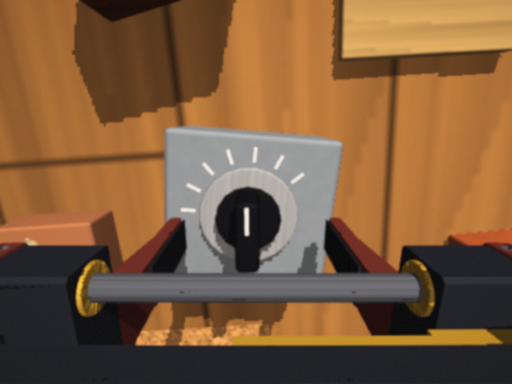

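The bar at (247,240) lies squarely between the fingers and is aligned with them, so I'll centre and grip.

```bash
python3 -m pendant '[{"twist":[0,0,-0.024],"dp":[2.5,-2.5,1],"claw":100},{"twist":[0,0,0],"dp":[0,0,0],"claw":0},{"twist":[0,0,0],"dp":[0,0,0],"claw":0},{"twist":[0,0,0],"dp":[0,0,0],"claw":0},{"twist":[0,0,0],"dp":[0,0,0],"claw":0},{"twist":[0,0,0],"dp":[0,0,0],"claw":0},{"twist":[0,0,0],"dp":[0,0,0],"claw":0},{"twist":[0,0,0],"dp":[0,0,0],"claw":0}]'
```

```text
time: 6.4
tcp_pos: [0.5042, 0.3187, 0.0965]
tcp_rot: [[0.044, 0.999, 0.008], [0.999, -0.044, 0.007], [0.007, 0.007, -1.0]]
force: [-11.4, 2.3, 8.9]
opening: 0.248
```

```bash
python3 -m pendant '[{"twist":[0,0,0],"dp":[0,0,0],"claw":0},{"twist":[0,0,0],"dp":[0,0,0],"claw":0},{"twist":[0,0,0],"dp":[0,0,0],"claw":0}]'; python3 -c "
from h import *
d=wrist('w3.png');print(d['s']['wrist_torque'],d['s']['tcp_pos'])
need([.502,.317,.090])"
```

```text
time: 6.78
tcp_pos: [0.5003, 0.3187, 0.0962]
tcp_rot: [[0.045, 0.999, 0.001], [0.999, -0.045, 0.007], [0.007, 0.001, -1.0]]
force: [-0.6, -0.6, 0.4]
opening: 0.157
[-0.08334337 -0.00444206  0.03493219] [0.50026597 0.31870258 0.0962035 ]
dp [-1.7  1.8  6.2]
```

View pics/w3.png

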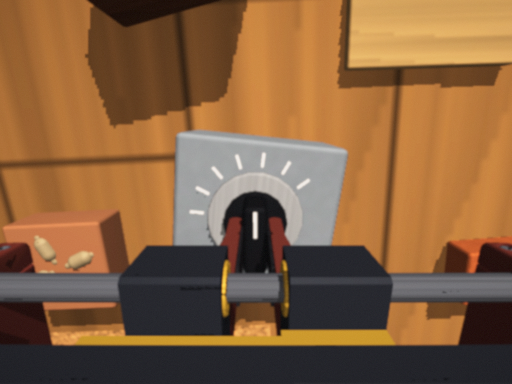

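The bar is gripped (opening 13.8 mm). Next is the anticlockwise turn.

```bash
python3 -m pendant '[{"twist":[0,0,-0.18],"dp":[0,0,0],"claw":0},{"twist":[0,0,-0.18],"dp":[0,0,0],"claw":0},{"twist":[0,0,-0.18],"dp":[0,0,0],"claw":0},{"twist":[0,0,-0.18],"dp":[0,0,0],"claw":0},{"twist":[0,0,-0.18],"dp":[0,0,0],"claw":0},{"twist":[0,0,-0.18],"dp":[0,0,0],"claw":0},{"twist":[0,0,-0.18],"dp":[0,0,0],"claw":0},{"twist":[0,0,-0.1],"dp":[0,0,0],"claw":0}]'; python3 -c "
from h import *
s=ctrl.get_state();print(s['wrist_torque']);need([.502,.317,.09],1.44)"
```

```text
time: 7.82
tcp_pos: [0.5022, 0.3202, 0.0962]
tcp_rot: [[-0.977, 0.212, 0.002], [0.212, 0.977, 0.01], [-0.0, 0.01, -1.0]]
force: [-0.3, 0.7, 1.3]
opening: 0.152
[ 0.02329235  0.23194203 -0.01841648]
dp [-0.5 -3.3  6.2]
 twist [ 0.01   0.001 -0.083]
 twist [ 1.000e-03 -1.600e-02  3.059e+00]
```

```bash
python3 -m pendant '[{"twist":[0,0,-0.1],"dp":[0,-1.5,0],"claw":0},{"twist":[0,0,-0.1],"dp":[0,0,0],"claw":0},{"twist":[0,0,-0.1],"dp":[0,0,0],"claw":0}]'; python3 -c "
from h import *
s=ctrl.get_state();print(s['wrist_torque'],np.arctan2(s['tcp_rot'][1][0],s['tcp_rot'][0][0]))
d=wrist('w4.png')"
```

```text
time: 8.2
tcp_pos: [0.5029, 0.3204, 0.0961]
tcp_rot: [[-0.996, -0.091, 0.003], [-0.091, 0.996, 0.014], [-0.004, 0.014, -1.0]]
force: [-1.8, -1.0, 1.6]
opening: 0.198
[-0.05439714  0.20268028 -0.98036382] -3.0505041969760813
```

View pics/w4.png

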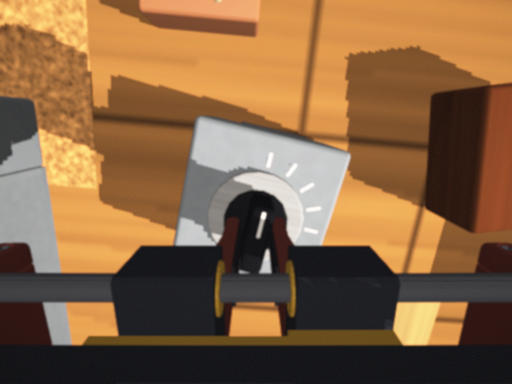

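The bar is against its stop: the moment is about 1 N m, the pads are skewing on the bar, and the pointer aims at the last tick (270,158). I'll ease off, release and rise.

```bash
python3 -m pendant '[{"twist":[0,0,0.08],"dp":[0,0,0],"claw":0},{"twist":[0,0,0],"dp":[0,0,0],"claw":100},{"twist":[0,0,0],"dp":[0,0,0],"claw":100},{"twist":[0,0,0],"dp":[0,0,0],"claw":100},{"twist":[0,0,0],"dp":[0,0,0],"claw":100},{"twist":[0,0,0],"dp":[0,0,-50],"claw":100},{"twist":[0,0,0],"dp":[0,0,-55],"claw":100},{"twist":[0,0,0],"dp":[0,0,-55],"claw":100},{"twist":[0,0,0],"dp":[0,0,0],"claw":100}]'; python3 -c "
from h import *
s=ctrl.get_state();print(s['joints']);need([.51,0,.30],0.06)
d=wrist('w5.png');cv2.imwrite('pics/w5c.png',cv2.resize(d['image'][60:340,120:400],None,fx=2,fy=2))"
```

```text
time: 9.38
tcp_pos: [0.5028, 0.3179, 0.2597]
tcp_rot: [[-1.0, -0.013, 0.002], [-0.013, 1.0, 0.013], [-0.002, 0.013, -1.0]]
force: [0.3, -0.1, -0.5]
opening: 0.996
[ 0.44069295  0.31631962  1.47995839  0.01116448  1.33808896 -1.14607242]
dp [  -3.  -317.4  -44.4]
 twist [ 0.012 -0.008  1.524]
 twist [ 0.008  0.012 -1.617]
```

View pics/w5c.png

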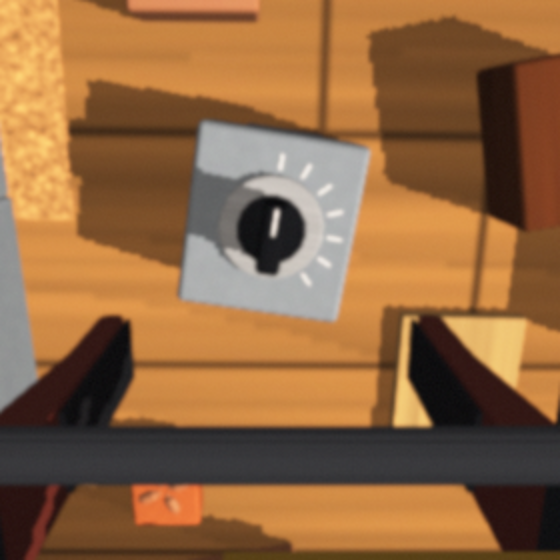

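Pointer at (275,222) in the crop is on the last tick, so the knob is off. Now to the handle.

```bash
python3 -m pendant '[{"twist":[0,0,0],"dp":[-8,-52,-12],"claw":100},{"twist":[0,0,0],"dp":[-8,-52,-12],"claw":100},{"twist":[0,0,0],"dp":[-8,-52,-12],"claw":100},{"twist":[0,0,0],"dp":[-8,-52,-8],"claw":100},{"twist":[0,0,0],"dp":[-8,-52,0],"claw":100},{"twist":[0,0,0],"dp":[-8,-52,0],"claw":100},{"twist":[0,0,0.182],"dp":[0,0,0],"claw":100},{"twist":[0,0,0.182],"dp":[0,0,0],"claw":100},{"twist":[0,0,0.182],"dp":[0,0,0],"claw":100},{"twist":[0,0,0.182],"dp":[0,0,0],"claw":100},{"twist":[0,0,0.182],"dp":[0,0,0],"claw":100},{"twist":[0,0,0.182],"dp":[0,0,0],"claw":100}]' >/dev/null;  python3 -m pendant '[{"twist":[0,0,0.182],"dp":[0,0,0],"claw":100},{"twist":[0,0,0.182],"dp":[0,0,0],"claw":100},{"twist":[0,0,0],"dp":[0,0,0],"claw":100}]'
python3 -c "
from h import *
d=wrist('w6.png')
for n in ['lid_handle','catch_grip','catch']: print(n,ctrl.recognise('wrist',n))
need([.549,0,.3],.06)
im=d['image']
cv2.imwrite('pics/w6c.png',cv2.resize(im,None,fx=1.5,fy=1.5))"
```

```text
time: 11.3
tcp_pos: [0.5382, -0.0043, 0.2656]
tcp_rot: [[-0.093, 0.994, -0.055], [0.995, 0.094, 0.013], [0.018, -0.054, -0.998]]
force: [0.5, 0.2, -0.7]
opening: 0.999
lid_handle [{'pixel': [326.5, 158.9], 'p': 0.74}, {'pixel': [198.6, 257.2], 'p': 0.15}]
catch_grip [{'pixel': [195.9, 255.5], 'p': 0.76}]
catch [{'pixel': [200.0, 257.7], 'p': 0.62}]
dp [  4.    8.7 -33.6]
 twist [-0.052 -0.017  0.035]
 twist [ 0.026 -0.081 -3.105]
```

View pics/w6c.png

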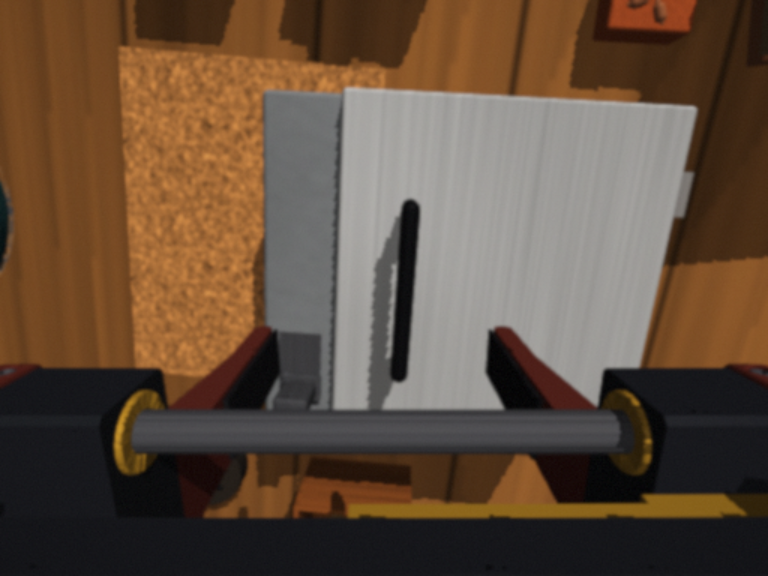

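The handle bar runs from (410,205) to (399,377) and the fin is at about (295,392), both in the 1.5x picture.

Run:
```python
from h import *
d=wrist()
f=lambda u,v:(u/1.5,v/1.5)
a=at(d,f(410,203),.17);b=at(d,f(399,378),.17);print(a,b,(a+b)/2,np.linalg.norm(a-b))
w=a-b;print('bar yaw-90',np.arctan2(w[1],w[0])-np.pi/2)
for c in [(345,90),(693,107),(265,93)]:print(at(d,f(*c),.133))
for c in [(275,377),(297,377),(317,377),(275,410),(292,410),(312,410)]:print('fin',at(d,f(*c),.158))
c=(a+b)/2;need([c[0],c[1],.22],np.arctan2(w[1],w[0])-np.pi/2)
```

```text
[0.5457 0.0547 0.17  ] [ 0.5513 -0.0625  0.17  ] [ 0.5485 -0.0039  0.17  ] 0.1173337121206007
bar yaw-90 0.04774525667267637
[0.4952 0.1226 0.133 ]
[0.7218 0.132  0.133 ]
[0.4413 0.1162 0.133 ]
fin [ 0.4622 -0.0783  0.158 ]
fin [ 0.4783 -0.0764  0.158 ]
fin [ 0.4929 -0.0746  0.158 ]
fin [ 0.4631 -0.1051  0.158 ]
fin [ 0.4758 -0.1035  0.158 ]
fin [ 0.4907 -0.1016  0.158 ]
dp [-1.2 11.7 46.6]
 twist [-0.051 -0.017  0.047]
 twist [ 0.026 -0.08  -3.094]
```

```bash
python3 -m pendant '[{"twist":[-0.05,-0.017,0.047],"dp":[0,11,0],"claw":100},{"twist":[0,0,0],"dp":[0,0,0],"claw":100},{"twist":[0,0,0],"dp":[0,0,20],"claw":100},{"twist":[0,0,0],"dp":[0,0,20],"claw":100},{"twist":[0,0,0],"dp":[0,0,0],"claw":100}]'; python3 -c "
from h import *
need([.5485,-.004,.153],.0477)"
```

```text
time: 12.18
tcp_pos: [0.5503, -0.0037, 0.2266]
tcp_rot: [[-0.055, 0.998, -0.001], [0.998, 0.055, -0.001], [-0.001, -0.001, -1.0]]
force: [-0.1, -1.0, -0.4]
opening: 1.004
dp [-0.1 -1.7 73.6]
 twist [-0.001  0.001  0.008]
 twist [-1.000e-03 -2.000e-03 -3.134e+00]
```

```bash
python3 -m pendant '[{"twist":[0,0,0],"dp":[0,-1.7,37],"claw":100},{"twist":[0,0,0],"dp":[0,0,36],"claw":100},{"twist":[0,0,0],"dp":[0,0,0],"claw":0},{"twist":[0,0,0],"dp":[0,0,0],"claw":0},{"twist":[0,0,0],"dp":[0,0,0],"claw":0},{"twist":[0,0,0],"dp":[0,0,0],"claw":0},{"twist":[0,0,0],"dp":[0,0,0],"claw":0},{"twist":[0,0,0],"dp":[0,0,0],"claw":0},{"twist":[0,0,0],"dp":[0,0,0],"claw":0},{"twist":[0,0,0],"dp":[0,0,0],"claw":0},{"twist":[0,0,0],"dp":[0,0,0],"claw":0},{"twist":[0,0,0],"dp":[0,0,0],"claw":0}]'
```

```text
time: 13.68
tcp_pos: [0.547, -0.0049, 0.1601]
tcp_rot: [[-0.059, 0.998, -0.004], [0.998, 0.059, -0.002], [-0.002, -0.004, -1.0]]
force: [-0.6, -0.2, -0.3]
opening: 0.126
```

```bash
python3 -m pendant '[{"twist":[0,0,0],"dp":[0,0,0],"claw":35},{"twist":[0,0,0],"dp":[0,0,0],"claw":35},{"twist":[0,0,0],"dp":[0,0,8],"claw":35},{"twist":[0,0,0],"dp":[0,0,3],"claw":35},{"twist":[0,0,0],"dp":[0,0,0],"claw":0},{"twist":[0,0,0],"dp":[0,0,0],"claw":0},{"twist":[0,0,0],"dp":[0,0,0],"claw":0},{"twist":[0,0,0],"dp":[0,0,0],"claw":0},{"twist":[0,0,0],"dp":[0,0,0],"claw":0}]'
```

```text
time: 14.8
tcp_pos: [0.5469, -0.0049, 0.1477]
tcp_rot: [[-0.059, 0.998, -0.005], [0.998, 0.059, -0.002], [-0.002, -0.005, -1.0]]
force: [0.2, -0.1, -0.4]
opening: 0.127
```

Well gripped now. Tugging gently:

```bash
python3 -m pendant '[{"twist":[0,0,0],"dp":[0,0,-3],"claw":0},{"twist":[0,0,0],"dp":[0,0,-3],"claw":0},{"twist":[0,0,0],"dp":[0,0,-2],"claw":0},{"twist":[0,0,0],"dp":[0,0,-2],"claw":0}]'
```

```text
time: 15.3
tcp_pos: [0.5499, -0.0048, 0.158]
tcp_rot: [[-0.059, 0.998, 0.0], [0.998, 0.059, -0.002], [-0.002, 0.0, -1.0]]
force: [4.5, 0.3, -6.4]
opening: 0.129
```

```bash
python3 -m pendant '[{"twist":[0,0,0],"dp":[0,0,-3],"claw":0},{"twist":[0,0,0],"dp":[0,0,-3],"claw":0},{"twist":[0,0,0],"dp":[0,0,0],"claw":0}]'
```

```text
time: 15.68
tcp_pos: [0.5522, -0.0047, 0.1647]
tcp_rot: [[-0.058, 0.998, 0.004], [0.998, 0.058, -0.002], [-0.002, 0.004, -1.0]]
force: [2.2, 0.6, -5.7]
opening: 0.125
```

The lid keeps rising: 17 mm at a steady ~6 N, with x following the hinge arc. The catch is therefore not holding it and need not be touched. I'll lift on along the arc.

```bash
python3 -m pendant '[{"twist":[0,0,0],"dp":[0,4,-8.5],"claw":0},{"twist":[0,0,0],"dp":[0,4,-8.5],"claw":0},{"twist":[0,0,0],"dp":[0,4,-8.5],"claw":0},{"twist":[0,0,0],"dp":[0,4.5,-8.5],"claw":0},{"twist":[0,0,0],"dp":[0,0,0],"claw":0}]'
```

```text
time: 16.3
tcp_pos: [0.5691, -0.0041, 0.2006]
tcp_rot: [[-0.059, 0.998, 0.003], [0.998, 0.059, -0.002], [-0.003, 0.003, -1.0]]
force: [2.4, 0.3, -6.8]
opening: 0.126
```

```bash
python3 -m pendant '[{"twist":[0,0,0],"dp":[0,5.5,-7.5],"claw":0},{"twist":[0,0,0],"dp":[0,5.5,-7.5],"claw":0},{"twist":[0,0,0],"dp":[0,5.5,-7],"claw":0},{"twist":[0,0,0],"dp":[0,6.5,-6.7],"claw":0},{"twist":[0,0,0],"dp":[0,6.5,-6.7],"claw":0},{"twist":[0,0,0],"dp":[0,6.5,-6.5],"claw":0},{"twist":[0,0,0],"dp":[0,0,0],"claw":0},{"twist":[0,0,0],"dp":[0,0,0],"claw":0}]'; python3 -c "
from h import *
d=ctrl.snapshot('side')['image'];cv2.imwrite('pics/s2.png',cv2.resize(d[80:280,130:430],None,fx=2.5,fy=2.5))"
```

```text
time: 17.3
tcp_pos: [0.6043, -0.0029, 0.2439]
tcp_rot: [[-0.059, 0.998, -0.004], [0.998, 0.059, -0.005], [-0.004, -0.004, -1.0]]
force: [1.1, -2.9, -6.5]
opening: 0.125
```

View pics/s2.png

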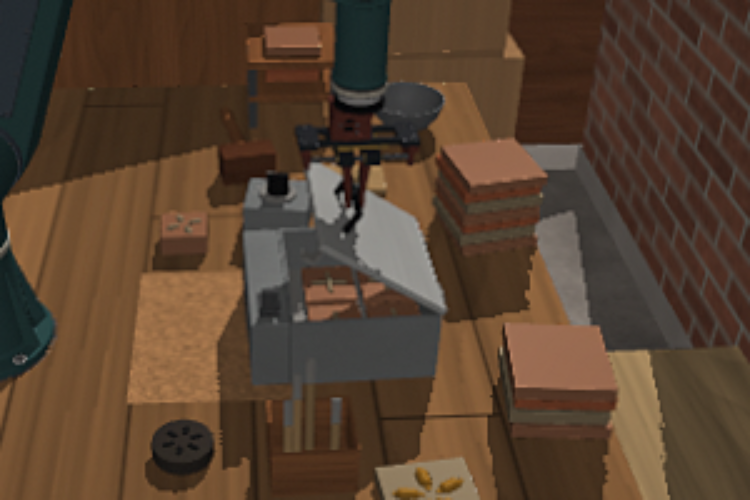

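The lid is open about 35° (displacement 57/96 mm gives θ ≈ 0.61) and gripped at the handle at about (352,210). I'll hold briefly to check for drift.

```bash
python3 -m pendant '[{"twist":[0,0,0],"dp":[0,0,0],"claw":0},{"twist":[0,0,0],"dp":[0,0,0],"claw":0},{"twist":[0,0,0],"dp":[0,0,0],"claw":0},{"twist":[0,0,0],"dp":[0,0,0],"claw":0},{"twist":[0,0,0],"dp":[0,0,0],"claw":0},{"twist":[0,0,0],"dp":[0,0,0],"claw":0}]' && python3 -c "
from h import *
s=ctrl.get_state();print(np.abs(s['joint_vel']).max(),s['force'])
print(ctrl.close_job())"
```

```text
time: 18.1
tcp_pos: [0.6039, -0.0029, 0.2436]
tcp_rot: [[-0.059, 0.998, -0.004], [0.998, 0.059, -0.004], [-0.004, -0.005, -1.0]]
force: [1.3, -2.8, -6.7]
opening: 0.127
0.0011778314827001657 [ 1.30809035 -2.77842592 -6.72590081]
the job is handed in; nothing more can be done
None
```

The heat knob is off and the lid is being held open at about 35° by its handle. I handed the job in at about 18 s.

- **Knob:** I turned it anticlockwise until it met its stop, where the moment reached about 1 N m. A close-up afterwards showed the pointer on the last tick.
- **Tug on the lid:** before touching the catch I lifted the handle. The lid kept rising along its hinge arc, 17 mm under a steady 6 N, well past the 6 mm it would lift if caught. The catch was not holding it, so I left the thumb slide alone.
- **Final hold:** the handle's movement gives a lid angle of about 0.61 rad. Over 0.8 s it shifted less than 0.5 mm, with the fingers holding about 7 N and joint speeds around 0.001 rad/s.
- **Bystanders:** I didn't notice any stamp, tile or tool disturbed, but the last picture doesn't show all of them and I did not measure their positions again.

Two small discrepancies came up. The networks' "lid_handle" pixels in the scene and side cameras were really the lid's middle, so I measured the handle myself. The gripper also ended about 6–7 mm higher than aimed when it closed. The knob grip held anyway, and I re-gripped the handle lower before tugging.

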